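# Set the canvas tray of a table easel and clamp it

### The arm

A 7-joint arm with a two-finger parallel gripper is mounted at the origin on the work surface. World frame = base frame: x ahead of the robot, y to its left, z up, the work surface at z = 0. Lengths are in m, angles in rad, forces in N, time in s.
With the tool pointing down it reaches from about 0.425 to 1.025 m from the base axis. Payload 3.6 kg.
Tool frame: the origin (TCP) lies at the very end of the fingers, on their centre line; the grasp point (between the pads) lies 19 mm behind it; z points along the fingers, y is the line along which they close (so a half turn about z gives the same grasp; the last joint's range is limited). The gripper opens to 85 mm and grips with 20 to 120 N. Pads are 22 mm wide; open, the fingers measure 114 mm over their backs; the gripper's body (76 mm by 85 mm) begins 54 mm behind the grasp point. The pads swing forward as they close: fully open they stand 13 mm farther back than shut.
Start: joints at [-0.093, 0.591, 0.048, 1.609, -0.033, 0.943, -0.034], TCP at [0.725, 0, 0.231] pointing down, gripper open.
Joint ranges: [-2.69, 2.69], [-0.47, 2.24], [-1.27, 1.36], [0.19, 2.51], [-1.53, 4.68], [0.08, 2.07], [-3.09, 3.09]. Speed limits (rad/s): [2.57, 2.57, 3.14, 3.14, 3.14, 3.14, 3.14].

### API

Orientations are given as a rotation vector (axis times angle).
In Python, from cell import bot gives the robot as it stands.
- The arm moves only by the tool shift_gripper, called after ">>>" as name([rows], argument=value, ...), one row to a line, values as JSON. Schema: {"type":"object","properties":{"moves":{"type":"array","items":{"type":"array","items":{"type":"array","items":{"type":"number"},"minItems":5,"maxItems":5},"minItems":1,"maxItems":20},"minItems":1,"maxItems":1},"force":{"type":"number"},"only":{"type":"string"},"quiet":{"type":"boolean"},"lines":{"type":"string"}},"required":["moves"],"additionalProperties":false}. moves is a list that holds a single list of rows (three levels of brackets), with 1 to 20 rows, each of 5 numbers: the opening from 0.0 (shut) to 1.0 (fully open), then dx, dy, dz in shares of the most that a row can go, 1 being 62.5 mm, then a turn about the tool's z in rad; each row shifts and turns the commanded pose from where the row before left it, along the tool's axes as they then stand; what a row does not reach is not made up. A row lasts 1/8 s, in which the tool goes at most 0.0625 m and 0.188 rad, less where a joint would pass 70% of its speed; a pose out of reach is approached as far as the arm can. The fingers move at their own pace and stop on an object; force is the grip in N (left out, the last holds). Time passes only in rows, so rows that do not move let the fingers close. The tool returns the time, the measured TCP pose, the force, the opening and the grip force at its end. only (a regular expression) keeps the lines of the reply that match it, lines (a string "A,B") keeps lines A to B, and quiet returns only ok. Input that does not fit is refused with a message, and nothing moves.
- bot.read_state(): the state, without advancing time (a new reading comes with each control period).
- bot.read_camera(name): name is "scene" or "side" or "wrist"; returns the picture (420x560x3 uint8, red, green, blue); there is no depth.
- bot.get_calibration(name): a dict with "mtx" (3x3 intrinsics, pixels), "k1" (the pictures are not rectified: a ray, as slopes to the right and down, at radius r is drawn at 1 + k1 r^2 times it, then the intrinsics apply), "view" (4x4, takes a point from world to camera coordinates); the wrist camera has in their place "T_tool_cam" (4x4, takes a point from camera to tool coordinates, whose origin is the TCP and whose axes are the flange's). Camera axes: x right, y down, z forward; pixel columns grow to the right and rows downward; lengths in m; the calibration is good to about 2 mm. A picture is of the moment at which its call begins: read the wrist's pose just before it. get_calibration takes no time and is no camera call.
- bot.job_done(): hands the job in; it is judged then, once.
The state is a dict: "clock": time; "qpos": joint angles; "dq": joint speeds; "joint_efforts": joint torques, N m; "tcp_pos": TCP position; "tool_rot": TCP orientation; "force": force on the tool from outside, world axes, zero at the start; "torque": the same for the moment, N m; "finger_gap": opening from 0.0 (shut) to 1.0 (fully open); "finger_force": force on a finger pad.
Only numpy, scipy, OpenCV 4.12 (cv2) and the standard library are available. Lean on these libraries where they do the work, as an engineer would, in place of code of your own. Each camera call takes 0.05 s, during which the arm holds its last target. There are 200 camera calls.

### The job

Get the table box easel ready for the next canvas: first press the lid of its paint box fully shut, past its spring catch, so that it lies flush. Then, with the blue cam lever still open, lift the sliding canvas tray up the mast until the top of its shelf just meets the lower edge of the red tape, hold it there for a moment, and while you hold it squeeze the lever fully closed against the tray's stem. Finish still gripping the stem and the closed lever between the two fingers, the tray at the tape, without letting go, and do not disturb the water jar, the paint bottle or the clay figurine beside the easel.

Things in the scene. Friction and masses are not known exactly. Their poses are not given: they have to be found in the camera images.
- easel: Wooden table box easel, fixed to the table. Origin on the table, 10 mm behind the lid's hinge line; -x points to the painter's side (front), y left, z up. Box x -110 to +170, 320 wide (y), 60 mm high; the paint compartment with its lid is the front third. An upper canvas clip 70 mm wide sits near the mast's top end.
- mast_foot (a point): Lower end of the mast's centre line, (20, 0, 80) mm in the easel's frame (axes as easel). The mast is a pale wooden bar 20 mm wide (y), 26 mm deep and 340 mm long that leans back: it rises at 20 degrees above level, along (0.940, 0, 0.342) in these axes.
- lid (a joint): Opening angle of the paint box lid, rad: 0 = shut, top face flush with the box, 60 mm above the table; starts ajar at 0.35 to 0.75, front edge up. Hinge line along y through (-10, 0, 56) mm of the easel's frame. A stiff hinge: it stays where it is left. A spring ball catch resists from about 0.13 rad and snaps it shut at 0.03; pressing past it takes about 10 N near the front edge.
- lid_press (a point): Point on the lid's top face on its centre line, 75 mm from the hinge line, 25 mm from the front edge: a good place to press. The lid is a brown board 98 (x) x 316 (y) x 8 mm with a small brass tab at the front edge. The axes turn with the lid: z is its outward normal, y left.
- tray (a joint): How far the canvas tray is lifted along the mast, m: 0 = on its lower stop (as at the start), 0.15 = upper end. It weighs about 0.5 kg and slides freely: let go while its lever is open, it drops back. The closed lever locks it to the mast (over 20 N).
- tray_top (a point): Where the shelf's top face meets the mast's front side. Axes: z up along the mast, -x straight out of the mast's front, y left. Origin here, the shelf is a dark bar 220 mm wide (y), x -32 to 0, z -14 to 0 mm, with a lip 7 mm high on its outer edge. The underside (z = -14) can be lifted by fingers standing beside the stem.
- stem_grip (a point): Point of the tray 31 mm below the shelf's top face, midway through the mast (axes as tray_top; 14 mm behind it, x +14, y 0, z -31). Here the dark stem clasps the mast from z +17 to -43: its left side is a flat cheek, outer face at y +16.5 mm, x -24 to +18; the lever lies on its right. Fingers can straddle both.
- lever (a joint): Opening angle of the blue cam lever, rad: 0 = closed, lying along the stem parallel to the mast; starts open at 0.40 to 0.52. Stays where it is left. The cam starts to bite at 0.32; closing takes 4 to 6 N at its tip, and it stays closed by friction.
- lever_tip (a point): Outer face of the lever's free end. Blue bar 18 deep (x) x 8 mm, 47 mm from pivot to tip. In the axes of stem_grip its pivot axis lies along x at y -16.5, z -35 mm, bar at x -11 to +7; it points up the mast. Open, the tip swings right (-y) to 44 mm from the mast's centre at most. Closed, its outer face is at y -20.5: stem and lever are 37 mm wide together, open up to 61 mm.
- mark_line (a point): Lower edge of the red tape band (10 mm wide) round the mast, at the mast's front side: the length mark. Axes as tray_top. The shelf's top face must come level with it. It lies 40 to 90 mm up the mast from the tray's resting place.
- water_jar: Clear glass jar, 72 mm across, 85 mm high, loose beside the easel. Origin: centre of its underside, z up.
- paint_bottle: Yellow paint bottle, 54 mm across, 130 mm high, loose beside the easel. Origin: centre of its underside, z up.
- figurine: Terracotta clay figurine, base 68 mm across, 120 mm high, loose beside the easel. Origin: centre of its underside, z up.

How it is judged:
By the outcome, as a careful person would: the job done as asked, in the order asked, and still so for the second after the job is handed in, while the arm keeps its last pose, push and grip.
It also fails if it takes over 48 s, if anything falls off the work surface, if the arm or the gripper's body presses on something with over 40 N, if the wrist force passes 120 N, or if a joint passes its speed limit or range.

## Working session

There is one attempt and no reset: what is moved stays moved. The work goes in short steps, Python scripts to look and compute and a tool call to move; the robot and the scene stay as the last step left them, time stands still between calls to the robot, and variables do not carry over. Pictures are saved under pics/ and viewed, at most 10 in all, crops included, and the job is handed in when it is done.

```bash
ls; mkdir -p pics
```

Run:
```python
from cell import bot
import cv2,numpy as np
s=bot.read_state()
print({k:np.round(v,4) for k,v in s.items()})
for n in ["scene","side","wrist"]:
    im=bot.read_camera(n); cv2.imwrite(f"pics/{n}0.png",im[:,:,::-1])
    c=bot.get_calibration(n); print(n,{k:np.round(v,4).tolist() for k,v in c.items()})
```

```text
cell.py
pics
{'clock': np.float64(0.0), 'qpos': array([-0.0935,  0.5921,  0.0483,  1.6098, -0.0333,  0.9427, -0.0337]), 'dq': array([ 0.0014,  0.0014,  0.0007,  0.0005, -0.0023, -0.0004, -0.    ]), 'joint_efforts': array([ 4.00000e-04, -5.48685e+01,  1.54670e+00, -1.98121e+01,
        9.40000e-03,  8.90000e-03, -0.00000e+00]), 'tcp_pos': array([0.7242, 0.    , 0.2301]), 'tool_rot': array([-2.2202, -2.2205,  0.0027]), 'force': array([-0.4224, -1.0475, -0.3689]), 'torque': array([ 0.0014, -0.0136,  0.0094]), 'finger_force': np.float64(0.0), 'finger_gap': np.float64(0.9986)}
scene {'mtx': [[394.3122, 0.0, 285.4612], [0.0, 394.3122, 210.78], [0.0, 0.0, 1.0]], 'k1': -0.0241, 'view': [[-0.8459, 0.5331, -0.0137, 0.4814], [0.3688, 0.5662, -0.7371, -0.1736], [-0.3852, -0.6286, -0.6756, 1.2597], [0.0, 0.0, 0.0, 1.0]]}
side {'mtx': [[411.68, 0.0, 276.6957], [0.0, 411.68, 206.8479], [0.0, 0.0, 1.0]], 'k1': -0.0484, 'view': [[-0.7912, -0.6115, -0.0018, 0.4784], [-0.3784, 0.4918, -0.7842, 0.3167], [0.4804, -0.6198, -0.6205, 0.7196], [0.0, 0.0, 0.0, 1.0]]}
wrist {'mtx': [[299.7996, 0.0, 280.4063], [0.0, 299.7996, 207.6228], [0.0, 0.0, 1.0]], 'k1': -0.015, 'T_tool_cam': [[-0.0006, -0.9547, -0.2975, 0.0747], [1.0, -0.0004, -0.0006, -0.0002], [0.0005, -0.2975, 0.9547, -0.1417], [0.0, 0.0, 0.0, 1.0]]}
```

View pics/scene0.png

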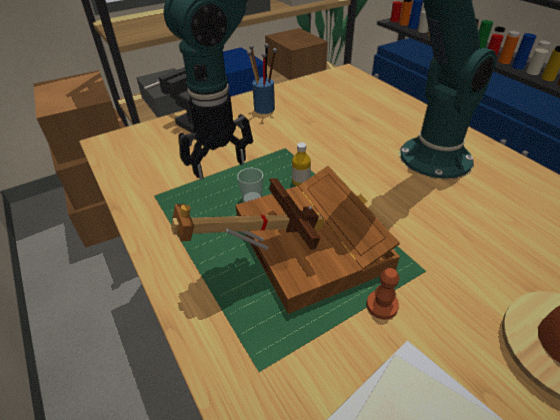

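View pics/side0.png

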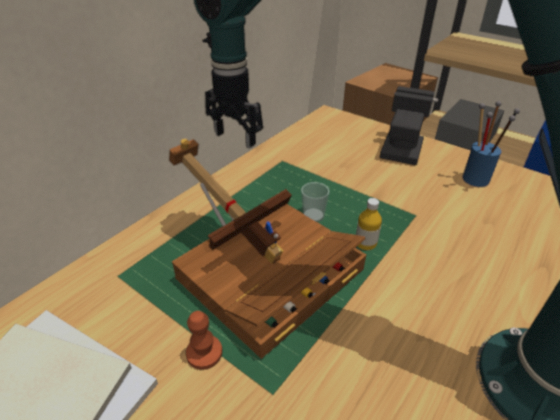

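Run:
```python
import cv2
for n,(x0,y0,x1,y1) in {"scene":(160,135,430,335),"side":(120,130,400,370)}.items():
    im=cv2.imread(f"pics/{n}0.png")[y0:y1,x0:x1]
    f=2.9 if n=="scene" else 2.5
    im=cv2.resize(im,None,fx=f,fy=f,interpolation=cv2.INTER_CUBIC)
    im=cv2.convertScaleAbs(im,alpha=1.5,beta=15)
    for k in range(0,400,20):
        if k<x1-x0: cv2.putText(im,str(x0+k),(int(k*f),10),0,.35,(255,255,255),1); cv2.line(im,(int(k*f),12),(int(k*f),20),(255,255,255),1)
        if k<y1-y0: cv2.putText(im,str(y0+k),(0,int(k*f)+4),0,.35,(255,255,255),1); cv2.line(im,(26,int(k*f)),(34,int(k*f)),(255,255,255),1)
    cv2.imwrite(f"pics/{n}0c.png",im); print(im.shape)
```

```text
(580, 783, 3)
(600, 700, 3)
```

View pics/scene0c.png

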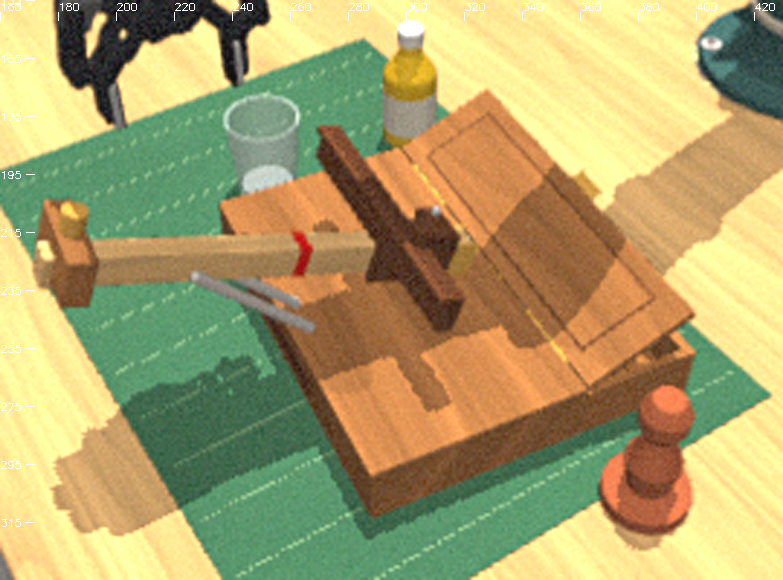

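View pics/side0c.png

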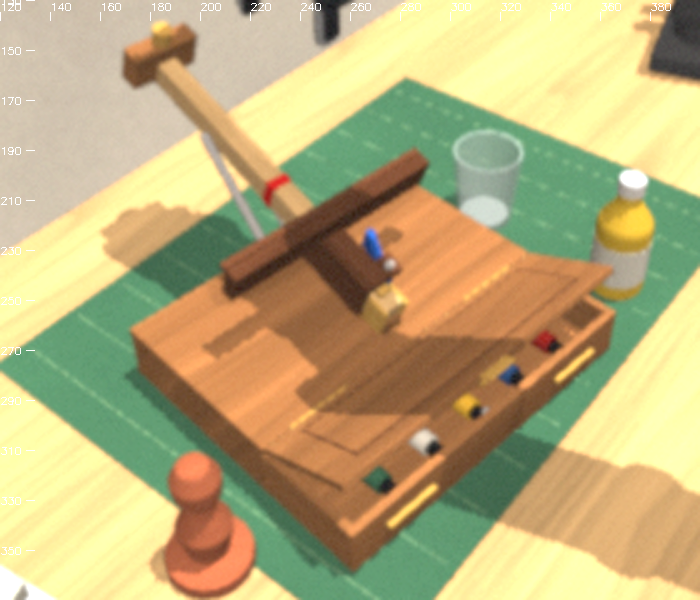

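Create h.py:
```python
import numpy as np, cv2
from cell import bot
from scipy.optimize import least_squares
from scipy.spatial.transform import Rotation as Ro
def proj(n,P):
    c=bot.get_calibration(n); V=np.array(c["view"]); p=np.atleast_2d(P)@V[:3,:3].T+V[:3,3]
    return projc(c,p)
def projc(c,p):
    s=p[:,:2]/p[:,2:]; s=s*(1+c["k1"]*(s**2).sum(1,keepdims=True)); M=np.array(c["mtx"])
    return s@M[:2,:2].T+M[:2,2]
def E2W(P,e):
    P=np.atleast_2d(P); c,s=np.cos(e[2]),np.sin(e[2])
    return np.c_[P[:,0]*c-P[:,1]*s+e[0],P[:,0]*s+P[:,1]*c+e[1],P[:,2]]
foot=np.array([.02,0,.08]); u=np.array([np.cos(np.radians(20)),0,np.sin(np.radians(20))]); n_=np.array([-u[2],0,u[0]])
def mast(s,y,out): return foot+s*u+out*n_+np.array([0,y,0])   # out from centre line
def lid(a,d,y,top=0): # d from hinge, angle a, offset along normal
    return np.array([-.01-d*np.cos(a)+top*np.sin(a),y,.056+d*np.sin(a)+top*np.cos(a)])
```

Create fit.py:
```python
from h import *
S=lambda x,y:np.array([x/2.9+160,y/2.9+135]); D=lambda x,y:np.array([x/2.5+120,y/2.5+130])
A=[("scene",lambda q:(.17,.16,.06),S(372,476)),("scene",lambda q:(.17,.16,0),S(377,515)),("scene",lambda q:(.17,-.16,.06),S(221,203)),
("side",lambda q:(.17,.16,.06),D(132,330)),("side",lambda q:(-.11,.16,0),D(355,570)),("side",lambda q:(-.11,-.16,0),D(610,350)),
("scene",lambda q:lid(q[3],.099,.158,.004),S(694,316)),("scene",lambda q:lid(q[3],.099,-.158,.004),S(488,91)),("side",lambda q:lid(q[3],.099,-.158,.004),D(612,268)),
("scene",lambda q:mast(q[4],.01,.013),S(296,274)+S(4,0)-S(0,0)),("scene",lambda q:mast(q[4],-.01,.013),S(306,233)+S(4,0)-S(0,0)),
("side",lambda q:mast(q[4],.01,.013),D(271,204)),("side",lambda q:mast(q[4],-.01,.013),D(290,185)),
("side",lambda q:mast(q[5],.11,.045),D(233,297)),("side",lambda q:mast(q[5],-.11,.045),D(428,166)),("scene",lambda q:mast(q[5],.11,.045),S(463,298)),]
f=lambda q:np.concatenate([proj(n,E2W(np.array(g(q)),q[:3]))[0]-p for n,g,p in A])
r=least_squares(f,[.65,0,0,.5,.2,.1],loss="soft_l1")
print(np.round(r.x,4)); print(np.round(r.fun.reshape(-1,2),1).tolist())
e=r.x[:3]
for o in ["scene","side"]:
    c=bot.get_calibration(o);V=np.array(c["view"]);print(o,-V[:3,:3].T@V[:3,3])
```

```bash
python3 fit.py
```

```text
[ 0.5216  0.0986 -0.119   0.3629  0.1352  0.0693]
[[0.6, -0.3], [-0.9, 2.7], [-1.5, -0.4], [-2.8, 0.0], [-0.6, 3.1], [-1.5, 0.1], [1.0, -1.0], [-0.5, -0.3], [-0.6, 0.9], [6.4, -8.9], [-0.7, -0.4], [0.8, -3.9], [0.1, -0.4], [0.6, -4.8], [0.1, -1.1], [2.6, -0.2]]
scene [0.95646998 0.63358824 0.72962833]
side [0.15269499 0.58283343 0.69569714]
```

The manual's scale: shifts go in shares of 62.5 mm. Converting my numbers, 0.03 m is 0.48, -0.01 m is -0.16.

>>> shift_gripper([
  [[0,0.48,-0.8,-0.16,0],[0,0.48,-0.8,-0.16,0],[0,0.512,-0.848,-0.16,0],[0,0,0,0,0.188],[0,0,0,0,0.188],[0,0,0,0,0.188],[0,0,0,0,0.188],[0,0,0,0,0.188],[0,0,0,0,0.188],[0,0,0,0,0.188],[0,0,0,0,0.188],[0,0,0,0,0.188],[0,0,0,0,0],[0,0,0,0,0]],
], force=40)

```text
clock: 1.9
tcp_pos: [0.572, 0.092, 0.2611]
tool_rot: [3.136, -0.179, -0.001]
force: [-0.1, 0.4, -0.9]
finger_gap: 0.003
finger_force: 0.0
```

Run:
```python
from h import *
s=bot.read_state(); im=bot.read_camera("wrist"); cv2.imwrite("pics/w1.png",im[:,:,::-1])
np.savez("pics/w1.npz",p=s["tcp_pos"],r=s["tool_rot"]); print(s["tcp_pos"],Ro.from_rotvec(s["tool_rot"]).as_matrix().round(3),s["force"])
f=1.42; o=cv2.resize(im[:,:,::-1],None,fx=f,fy=f,interpolation=cv2.INTER_CUBIC)
cv2.imwrite("pics/w1b.png",cv2.convertScaleAbs(o,alpha=1.4,beta=10))
```

```text
[0.57200889 0.09199608 0.2611244 ] [[ 0.994 -0.114 -0.   ]
 [-0.114 -0.994 -0.   ]
 [-0.     0.    -1.   ]] [-0.09882309  0.43618399 -0.9063799 ]
```

View pics/w1b.png

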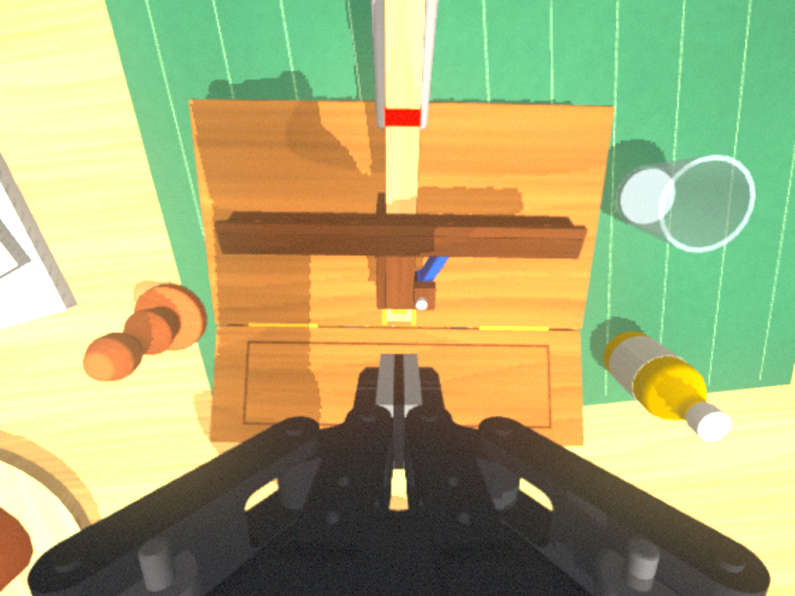

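Create fit2.py:
```python
from h import *
d=np.load("pics/w1.npz"); cw=bot.get_calibration("wrist"); T=np.array(cw["T_tool_cam"]); R=Ro.from_rotvec(d["r"]).as_matrix()
def pw(P,p=d["p"],R=R):
    t=(np.atleast_2d(P)-p)@R; return projc(cw,(t-T[:3,3])@T[:3,:3])
W=lambda x,y:np.array([x/1.42,y/1.42]); S=lambda x,y:np.array([x/2.9+160,y/2.9+135]); D=lambda x,y:np.array([x/2.5+120,y/2.5+130])
A=[("w",lambda q:(.17,.16,.06),W(191,101)),("w",lambda q:(.17,-.16,.06),W(613,107)),
("w",lambda q:lid(q[3],.099,.158,.004),W(211,441)),("w",lambda q:lid(q[3],.099,-.158,.004),W(584,445)),
("w",lambda q:mast(q[4],.01,.013),W(384,125.5)),("w",lambda q:mast(q[4],-.01,.013),W(421,126)),
("w",lambda q:mast(q[5]-.014,.11,.045),W(219,252)),("w",lambda q:mast(q[5]-.014,-.11,.045),W(578,259)),
("w",lambda q:mast(0,.01,.013),W(385,324)),("w",lambda q:mast(0,-.01,.013),W(415,324)),
("scene",lambda q:(.17,.16,.06),S(372,476)),("scene",lambda q:(.17,-.16,.06),S(221,203)),("side",lambda q:(.17,.16,.06),D(132,330)),
("scene",lambda q:lid(q[3],.099,.158,.004),S(694,316)),("scene",lambda q:lid(q[3],.099,-.158,.004),S(488,91)),("side",lambda q:lid(q[3],.099,-.158,.004),D(612,268)),
("side",lambda q:mast(q[4],.01,.013),D(271,204)),("side",lambda q:mast(q[4],-.01,.013),D(290,185))]
P=lambda n,X:pw(X)[0] if n=="w" else proj(n,X)[0]
wt=lambda n:1.
f=lambda q:np.concatenate([P(n,E2W(np.array(g(q)),q[:3]))-p for n,g,p in A])
r=least_squares(f,[.52,.1,-.12,.36,.135,.09],loss="soft_l1")
print(np.round(r.x,4)); print([(a[0],*np.round(x,1)) for a,x in zip(A,r.fun.reshape(-1,2))])
q=r.x; np.save("q.npy",q); L=E2W(lid(q[3],.075,0,.004),q[:3])[0]; print("press",L,"shut",E2W(lid(0,.075,0,.004),q[:3])[0])
dl=lambda P:np.round(R.T@(P-d["p"]),4); print("tool delta to press",dl(L)); sg=E2W(mast(q[5]-.031,0,-.001),q[:3])[0]; print("stem_grip",sg,dl(sg))
```

```bash
python3 fit2.py
```

```text
[ 0.5198  0.0967 -0.1274  0.3782  0.1413  0.0877]
[('w', np.float64(-3.7), np.float64(0.2)), ('w', np.float64(1.8), np.float64(0.2)), ('w', np.float64(-0.1), np.float64(0.7)), ('w', np.float64(-1.6), np.float64(0.7)), ('w', np.float64(0.0), np.float64(0.2)), ('w', np.float64(-1.6), np.float64(0.2)), ('w', np.float64(0.5), np.float64(0.9)), ('w', np.float64(0.7), np.float64(-0.8)), ('w', np.float64(0.3), np.float64(-6.9)), ('w', np.float64(-2.6), np.float64(-6.7)), ('scene', np.float64(-0.0), np.float64(-1.7)), ('scene', np.float64(-0.9), np.float64(-1.5)), ('side', np.float64(-1.4), np.float64(-0.7)), ('scene', np.float64(0.7), np.float64(-1.8)), ('scene', np.float64(0.1), np.float64(-1.2)), ('side', np.float64(0.7), np.float64(0.7)), ('side', np.float64(0.6), np.float64(-6.2)), ('side', np.float64(-0.0), np.float64(-2.5))]
press [0.44216736 0.10668297 0.08741224] shut [0.43544452 0.10754425 0.06      ]
tool delta to press [-1.306e-01  1.000e-04  1.738e-01]
stem_grip [0.59278826 0.08738666 0.09845543] [0.0212 0.0022 0.1627]
```

>>> shift_gripper([
  [[0,-0.72,0,0,0],[0,-0.72,0,0,0],[0,-0.736,0,0,0],[0,0,0,0.8,0],[0,0,0,0.8,0],[0,0,0,0.8,0],[0,0,0,0.16,0],[0,0,0,0.16,0],[0,0,0,0.16,0],[0,0,0,0.16,0],[0,0,0,0,0]],
])

```text
clock: 3.32
tcp_pos: [0.4374, 0.1079, 0.0711]
tool_rot: [-3.136, 0.183, -0.001]
force: [0.1, 0.3, -0.1]
finger_gap: 0.002
finger_force: 0.0
```

Converted, 0.005 m is 0.08, 0.004 m is 0.064.

>>> shift_gripper([
  [[0,0,0,0.08,0],[0,0,0,0.064,0],[0,0,0,0,0]],
])

```text
clock: 3.7
tcp_pos: [0.4374, 0.1078, 0.0624]
tool_rot: [-3.136, 0.183, -0.001]
force: [0.1, 0.1, -0.1]
finger_gap: 0.005
finger_force: 0.0
```

>>> shift_gripper([
  [[0,0,0,0.048,0],[0,0,0,0,0]],
])

```text
clock: 3.95
tcp_pos: [0.4378, 0.1078, 0.06]
tool_rot: [-3.135, 0.184, -0.002]
force: [-1.3, 0.2, 10.2]
finger_gap: -0.003
finger_force: 4.8
```

Converted, 0.002 m is 0.032.

>>> shift_gripper([
  [[0,0,0,0.032,0],[0,0,0,0,0]],
])

```text
clock: 4.2
tcp_pos: [0.4378, 0.1078, 0.0596]
tool_rot: [-3.134, 0.184, -0.003]
force: [-3.7, -0.0, 32.5]
finger_gap: -0.0
finger_force: 16.3
```

>>> shift_gripper([
  [[0,0,0,0.032,0],[0,0,0,0,0]],
])

```text
clock: 4.45
tcp_pos: [0.4378, 0.1079, 0.0593]
tool_rot: [-3.132, 0.185, -0.003]
force: [-8.1, -0.8, 55.7]
finger_gap: -0.001
finger_force: 27.7
```

>>> shift_gripper([
  [[0,0,0,0.048,0],[0,0,0,0,0]],
])

```text
clock: 4.7
tcp_pos: [0.4378, 0.1079, 0.0589]
tool_rot: [-3.13, 0.187, -0.004]
force: [-11.5, -2.1, 89.0]
finger_gap: -0.0
finger_force: 44.9
```

>>> shift_gripper([
  [[0,0,0,-0.32,0],[0.5,0,0,-0.8,0],[1,0,0,-0.8,0],[1,0.48,0,-0.8,0],[1,0.8,0,-0.32,0],[1,0.8,0,0,0],[1,0,0,0,0],[1,0,0,0,0]],
])

```text
clock: 5.7
tcp_pos: [0.565, 0.0924, 0.2414]
tool_rot: [3.136, -0.184, -0.004]
force: [-0.4, 0.5, 0.1]
finger_gap: 1.0
finger_force: 0.0
```

Run:
```python
from h import *
s=bot.read_state(); im=bot.read_camera("wrist"); cv2.imwrite("pics/w2.png",im[:,:,::-1])
np.savez("pics/w2.npz",p=s["tcp_pos"],r=s["tool_rot"]); print(s["tcp_pos"],s["finger_gap"],s["force"])
f=1.42; o=cv2.resize(im[:,:,::-1],None,fx=f,fy=f,interpolation=cv2.INTER_CUBIC)
cv2.imwrite("pics/w2b.png",cv2.convertScaleAbs(o,alpha=1.4,beta=10))
```

```text
[0.56497461 0.09237187 0.24144822] 0.9995860193015691 [-0.44339156  0.45706736  0.05062674]
```

View pics/w2b.png

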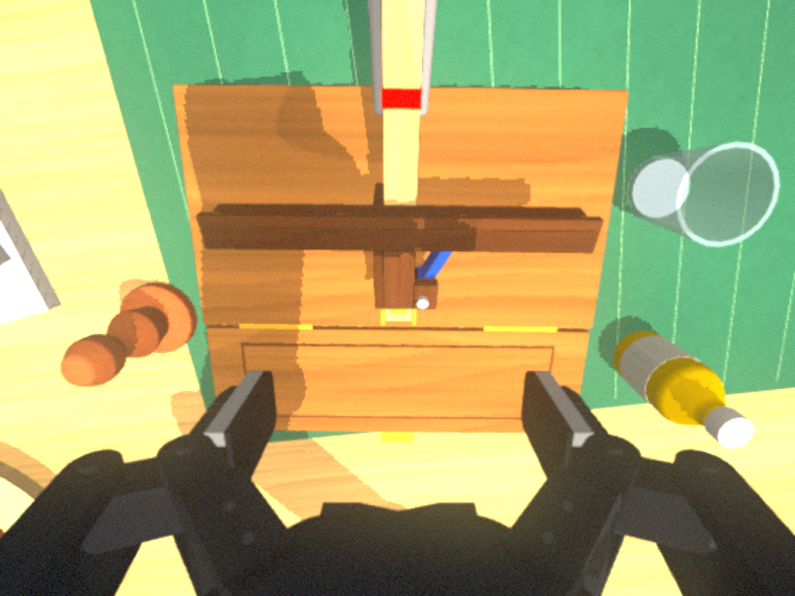

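Create fit3.py:
```python
from h import *
cw=bot.get_calibration("wrist"); T=np.array(cw["T_tool_cam"])
def pw(P,d):
    R=Ro.from_rotvec(d["r"]).as_matrix(); t=(np.atleast_2d(P)-d["p"])@R; return projc(cw,(t-T[:3,3])@T[:3,:3])
if __name__=="__main__":
    d1=np.load("pics/w1.npz");d2=np.load("pics/w2.npz")
    m=lambda k,s,y,o:(lambda q:mast(q[k]+s,y,o))
    c=lambda *a:(lambda q:a)
    A=[(d1,c(.17,.16,.06),191,101),(d1,c(.17,-.16,.06),613,107),(d2,c(.17,.16,.06),175,86),(d2,c(.17,-.16,.06),627,92),
    (d2,c(-.11,.158,.06),214,432),
    (d1,m(3,0,.01,.013),384,125.5),(d1,m(3,0,-.01,.013),421,126),(d2,m(3,0,.01,.013),382,107),(d2,m(3,0,-.01,.013),420,108),
    (d1,m(4,-.014,.11,.045),219,252),(d1,m(4,-.014,-.11,.045),578,259),(d2,m(4,-.014,.11,.045),202,246),(d2,m(4,-.014,-.11,.045),597,251),
    (d1,m(4,-.074,.0165,.023),377,308),(d2,m(4,-.074,.0165,.023),376,307)]
    f=lambda q:np.concatenate([pw(E2W(np.array(g(q)),q[:3]),d)[0]-np.array([x,y])/1.42 for d,g,x,y in A])
    r=least_squares(f,[.52,.097,-.127,.141,.088],loss="soft_l1"); q=r.x
    print(q.round(4)); print(r.fun.reshape(-1,2).round(1).tolist()); np.save("q.npy",q)
    s=bot.read_state(); R=Ro.from_rotvec(s["tool_rot"]).as_matrix(); dl=lambda P:np.round(R.T@(E2W(P,q[:3])[0]-s["tcp_pos"]),4)
    print("stem_grip",dl(mast(q[4]-.031,0,-.001)),"shelf low edge",dl(mast(q[4]-.014,0,.045)),"yaw err",np.arctan2(R[1,0],R[0,0])-q[2])
    for a in (.4,.46,.52):
        z=-.031-.035; tip=lambda l:mast(q[4]+z+l*np.cos(a),-.0165-l*np.sin(a)-.004,.001+.009)
        print(a,[ (pw(E2W(tip(l),q[:3]),d2)[0]*1.42).round(0).tolist() for l in (0,.02,.03,.047)])
```

```bash
python3 fit3.py
```

```text
[ 0.5197  0.0968 -0.1306  0.1416  0.0886]
[[-3.2, -0.3], [2.1, 0.8], [-3.5, -0.1], [2.2, 0.4], [3.1, 0.1], [0.5, -0.2], [-1.0, -0.1], [-0.0, 0.3], [0.0, -0.0], [0.5, -0.3], [1.1, -1.2], [0.7, 0.5], [-1.9, 0.4], [-0.6, -0.3], [-1.4, -0.0]]
stem_grip [0.0299 0.0019 0.1426] shelf low edge [0.03   0.002  0.0936] yaw err 0.013927874500752918
0.4 [[427.0, 287.0], [441.0, 265.0], [447.0, 254.0], [460.0, 233.0]]
0.46 [[427.0, 287.0], [442.0, 266.0], [450.0, 255.0], [464.0, 235.0]]
0.52 [[427.0, 287.0], [444.0, 267.0], [452.0, 256.0], [467.0, 236.0]]
```

Converted, 0.03 m is 0.48, 0.04 m is 0.64.

>>> shift_gripper([
  [[1,0.048,0.128,0,0.014],[1,0,0.128,0.64,0],[1,0,0,0.64,0],[1,0,0,0.64,0],[1,0,0,0.48,0],[1,0,0,0,0]],
])

```text
clock: 6.5
tcp_pos: [0.5648, 0.0757, 0.0905]
tool_rot: [3.133, -0.206, -0.008]
force: [0.4, -0.1, 0.0]
finger_gap: 0.997
finger_force: 0.0
```

Run:
```python
from h import *
from fit3 import pw
q=np.load("q.npy"); s=bot.read_state(); im=bot.read_camera("wrist"); cv2.imwrite("pics/w3.png",im[:,:,::-1])
R=Ro.from_rotvec(s["tool_rot"]).as_matrix(); dl=lambda P:np.round(R.T@(E2W(P,q[:3])[0]-s["tcp_pos"]),4)
print("stem_grip",dl(mast(q[4]-.031,0,-.001)),"shelf low edge",dl(mast(q[4]-.014,0,.045)),"yaw err",np.arctan2(R[1,0],R[0,0])-q[2],s["force"])
d=dict(p=s["tcp_pos"],r=s["tool_rot"]); print("tape px",pw(E2W(mast(q[3],0,.013),q[:3]),d),"tray px",pw(E2W(mast(q[4],0,.013),q[:3]),d), "lip", pw(E2W(mast(q[4]+.007,0,.045),q[:3]),d))
f=1.42; o=cv2.resize(im[:,:,::-1],None,fx=f,fy=f,interpolation=cv2.INTER_CUBIC)
cv2.imwrite("pics/w3b.png",cv2.convertScaleAbs(o,alpha=1.6,beta=20))
```

```text
stem_grip [ 0.027  -0.015  -0.0084] shelf low edge [ 0.0269 -0.0149 -0.0574] yaw err -0.0007349935179862266 [ 0.37111952 -0.11160697  0.0051394 ]
tape px [[219.08266139  16.9876318 ]] tray px [[236.65943643 183.81331876]] lip [[221.13311819 226.22770663]]
```

View pics/w3b.png

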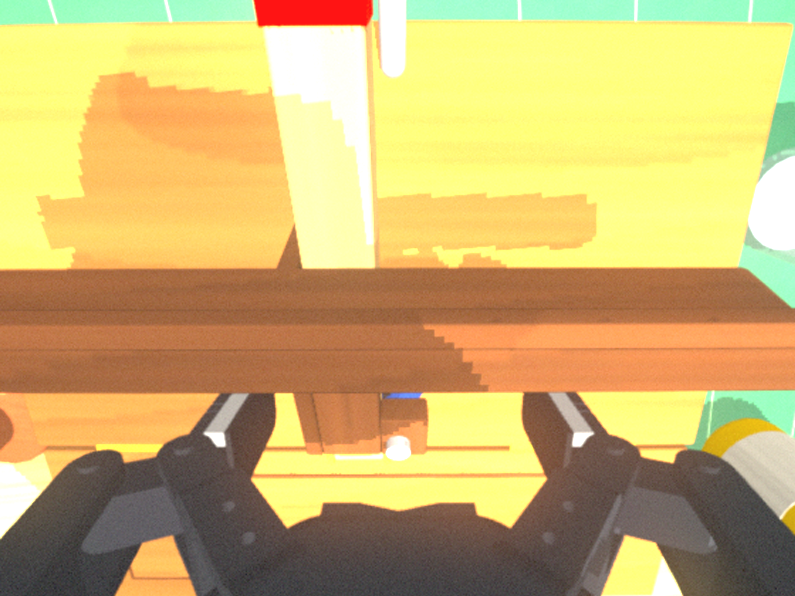

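Create meas.py:
```python
from h import *
from fit3 import pw
import sys
q=np.load("q.npy"); s=bot.read_state(); im=bot.read_camera("wrist"); n=sys.argv[1]; cv2.imwrite(f"pics/{n}.png",im[:,:,::-1])
R=Ro.from_rotvec(s["tool_rot"]).as_matrix(); d=dict(p=s["tcp_pos"],r=s["tool_rot"])
px=lambda t:pw(E2W(mast(t,0,.013),q[:3]),d)[0]
a=px(q[3]); sv=np.linspace(.05,.17,241); rows=np.array([px(t) for t in sv]); b=rows[:,1]
# sample intensity along mast centre line in the picture
r=im[rows[:,1].round().astype(int).clip(0,419),rows[:,0].round().astype(int).clip(0,559)].astype(int)
red=(r[:,0]>110)&(r[:,1]<60)&(r[:,2]<60); dark=(r.sum(1)<230)&~red
print("tape s",q[3], "red from",sv[red][:1],"to",sv[red][-1:],"dark up to",sv[dark&(sv<sv[red][0] if red.any() else True)][-1:])
print("tape row",a,s["tcp_pos"],"force",np.round(R.T@s["force"],1),"gap",s["finger_gap"],s["finger_force"])
for t,c in list(zip(sv,r))[::8]: print(round(t*1000),c.tolist(),end=" ")
f=1.42; o=cv2.resize(im[:,:,::-1],None,fx=f,fy=f,interpolation=cv2.INTER_CUBIC); cv2.imwrite(f"pics/{n}b.png",cv2.convertScaleAbs(o,alpha=1.5,beta=20))
```

```text
(no output)
```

>>> shift_gripper([
  [[1,0.192,0,0,0],[1,0.096,0,-0.016,0],[1,0.12,0,-0.0432,0],[1,0.12,0,-0.0432,0],[1,0.12,0,-0.0432,0],[1,0.12,0,-0.0432,0],[1,0.064,0,-0.024,0],[1,0,0,0,0]],
])

```text
clock: 7.55
tcp_pos: [0.6199, 0.0696, 0.1072]
tool_rot: [-3.134, 0.205, -0.003]
force: [-3.7, -0.1, 5.8]
finger_gap: 0.998
finger_force: 0.0
```

```bash
python3 meas.py w4
```

```text
tape s 0.14163046917482197 red from [0.1425] to [0.1515] dark up to [0.1295]
tape row [239.74270046 198.4744642 ] [0.61993172 0.06961745 0.10720891] force [-3.7  0.6 -5.8] gap 0.9980989558113952 0.0
50 [164, 95, 51] 54 [168, 95, 55] 58 [167, 97, 49] 62 [165, 95, 50] 66 [128, 75, 41] 70 [117, 70, 38] 74 [95, 52, 30] 78 [102, 61, 30] 82 [103, 59, 29] 86 [99, 60, 31] 90 [104, 64, 33] 94 [106, 63, 33] 98 [106, 63, 32] 102 [102, 60, 34] 106 [86, 50, 25] 110 [77, 46, 25] 114 [92, 52, 24] 118 [97, 57, 31] 122 [86, 51, 25] 126 [91, 53, 32] 130 [119, 80, 43] 134 [225, 176, 101] 138 [225, 174, 99] 142 [228, 128, 71] 146 [229, 25, 0] 150 [229, 31, 0] 154 [225, 172, 100] 158 [225, 174, 99] 162 [226, 176, 101] 166 [226, 177, 103] 170 [227, 179, 104]
```

>>> shift_gripper([
  [[1,0,0,-0.032,0],[1,0.064,0,-0.0224,0],[1,0.064,0,-0.0224,0],[1,0.032,0,-0.0112,0],[1,0,0,0,0]],
])

```text
clock: 8.22
tcp_pos: [0.6294, 0.0681, 0.1112]
tool_rot: [3.135, -0.205, 0.002]
force: [-1.8, 0.4, 0.4]
finger_gap: 0.999
finger_force: 0.0
```

```bash
python3 meas.py w5 | head -2
```

```text
tape s 0.14163046917482197 red from [0.143] to [0.1515] dark up to [0.14]
tape row [241.42521513 219.23837988] [0.62943405 0.06812068 0.11115636] force [-1.8 -0.1 -0.4] gap 0.9990443384509813 0.0
```

View pics/w5b.png

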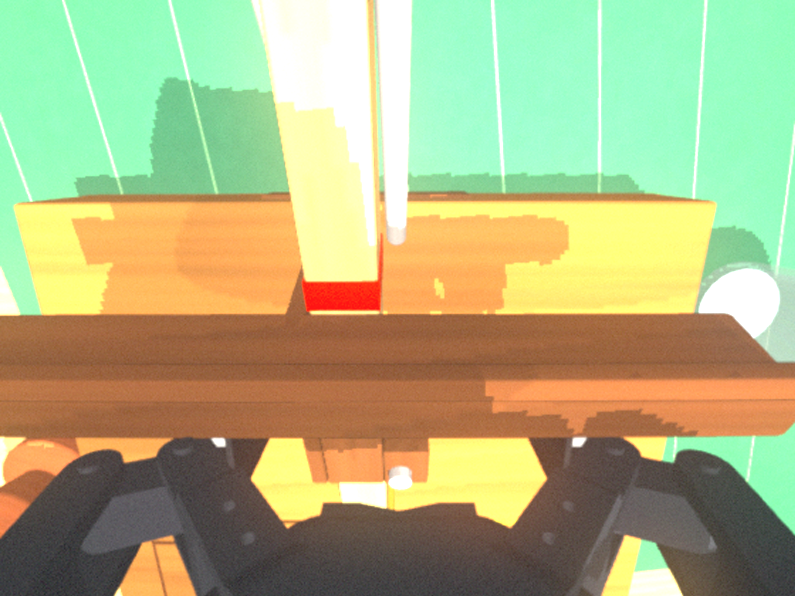

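>>> shift_gripper([
  [[1,0.0256,-0.064,-0.0096,0],[0.95,0,-0.08,0,0],[0.85,0,-0.064,0,0],[0.85,0,0,0,0],[0.85,0,0,0,0]],
], force=50)

```text
clock: 8.9
tcp_pos: [0.6319, 0.0812, 0.1152]
tool_rot: [-3.134, 0.202, 0.0]
force: [-10.5, -0.2, 21.7]
finger_gap: 0.851
finger_force: 0.2
```

```bash
python3 meas.py w6 | head -2
```

```text
tape s 0.14163046917482197 red from [0.1415] to [0.1515] dark up to [0.141]
tape row [275.05892056 217.87176349] [0.63193456 0.08117712 0.11515339] force [-10.4   1.5 -21.7] gap 0.8508455092985915 0.22239922269363888
```

View pics/w6b.png

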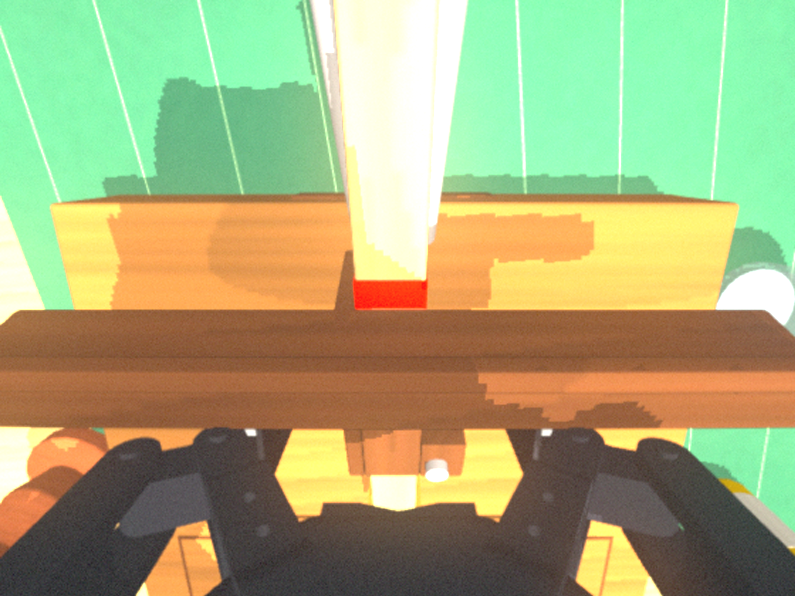

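The manual's scale: shifts go in shares of 62.5 mm. Converting my numbers, -0.012 m is -0.192, -0.008 m is -0.128.

>>> shift_gripper([
  [[0.95,0,0.096,-0.064,0],[0.9,-0.096,0.096,0.0352,0],[0.9,-0.192,0,0.0704,0],[0.9,-0.192,0,0.0704,0],[0.9,-0.192,0,0.0704,0],[0.9,-0.128,0,0.0464,0],[0.9,-0.096,0,0.0352,0],[0.88,-0.192,0,-0.032,0],[0.88,-0.096,0,0,0],[0.88,0,0,0,0]],
])

```text
clock: 10.2
tcp_pos: [0.5566, 0.0788, 0.097]
tool_rot: [3.135, -0.205, -0.0]
force: [0.8, -1.1, 0.5]
finger_gap: 0.879
finger_force: 0.0
```

Create rel.py:
```python
from h import *
q=np.load("q.npy"); s=bot.read_state(); R=Ro.from_rotvec(s["tool_rot"]).as_matrix(); dl=lambda P:np.round(R.T@(E2W(P,q[:3])[0]-s["tcp_pos"]),4)
print("stem_grip",dl(mast(q[4]-.0325,0,-.001)),"shelf low edge",dl(mast(q[4]-.0155,0,.045)),"yaw err",np.arctan2(R[1,0],R[0,0])-q[2],s["force"])
```

```bash
python3 rel.py; python3 meas.py w7 | head -2
```

```text
stem_grip [ 0.0341 -0.013  -0.0012] shelf low edge [ 0.0343 -0.013  -0.0503] yaw err 0.00011026392944910035 [ 0.76693877 -1.06118081  0.48284704]
tape s 0.14163046917482197 red from [] to [] dark up to [0.086]
tape row [229.28385749 -10.61031455] [0.55659991 0.07882528 0.09704204] force [ 0.9  1.  -0.5] gap 0.879310929369833 0.0
```

>>> shift_gripper([
  [[0.88,0,0,0.1472,0],[0.88,0.224,0,0,0],[0.88,0.096,0,0,0],[0.88,0.112,0,-0.04,0],[0.88,0.112,0,-0.04,0],[0.88,0,0,0,0]],
])

```text
clock: 11.0
tcp_pos: [0.5919, 0.0741, 0.0934]
tool_rot: [3.135, -0.205, 0.003]
force: [-1.3, -0.6, -0.8]
finger_gap: 0.879
finger_force: 0.0
```

```bash
python3 rel.py; python3 meas.py w8 | head -2
```

```text
stem_grip [-0.0015 -0.0131 -0.0049] shelf low edge [-0.0012 -0.0131 -0.0539] yaw err -0.000333421254881755 [-1.33948094 -0.58429854 -0.76480864]
tape s 0.14163046917482197 red from [0.142] to [0.151] dark up to [0.1015]
tape row [232.75844462 120.56941773] [0.59190528 0.07413399 0.09336052] force [-1.3  0.8  0.8] gap 0.8791029834576201 0.0
```

Converted, 0.007 m is 0.112, 0.005 m is 0.08.

>>> shift_gripper([
  [[0.88,0.112,0,-0.0408,0],[0.88,0.112,0,-0.0408,0],[0.88,0.112,0,-0.0408,0],[0.88,0.112,0,-0.0408,0],[0.88,0.08,0,-0.0288,0],[0.88,0.032,0,-0.0112,0],[0.88,0,0,0,0]],
])

```text
clock: 11.92
tcp_pos: [0.6262, 0.0697, 0.1059]
tool_rot: [-3.135, 0.206, -0.002]
force: [-1.4, 1.1, 0.4]
finger_gap: 0.884
finger_force: 0.0
```

```bash
python3 meas.py w9 | head -2
```

```text
tape s 0.14163046917482197 red from [0.1425] to [0.152] dark up to [0.138]
tape row [242.24884891 215.25807575] [0.62617124 0.06967263 0.10592719] force [-1.5 -1.  -0.4] gap 0.8842045224722904 0.0
```

Converted, -0.004 m is -0.064, -0.005 m is -0.08.

>>> shift_gripper([
  [[0.88,0.0256,-0.064,-0.0096,0],[0.88,0.024,-0.08,-0.008,0],[0.84,0,0,-0.016,0],[0.8,0,-0.008,-0.016,0],[0.8,0,0,0,0],[0.8,0,0,0,0]],
])

```text
clock: 12.72
tcp_pos: [0.6298, 0.0791, 0.1088]
tool_rot: [-3.135, 0.205, -0.0]
force: [-1.5, 0.1, -1.3]
finger_gap: 0.795
finger_force: 0.0
```

```bash
python3 meas.py w10 | head -2
python3 -c "
import cv2; im=cv2.imread('pics/w10.png'); print([tuple(im[r,c,::-1].tolist()) for c in (272,) for r in range(205,232,1)])"
```

```text
tape s 0.14163046917482197 red from [0.1425] to [0.1515] dark up to [0.1405]
tape row [268.56692144 218.836726  ] [0.62982679 0.07905397 0.10882241] force [-1.5  0.1  1.3] gap 0.7949165535429356 0.0
[(219, 27, 0), (216, 23, 0), (219, 22, 0), (218, 22, 0), (217, 14, 0), (218, 18, 0), (218, 16, 0), (218, 13, 0), (218, 13, 0), (220, 26, 0), (219, 21, 0), (217, 19, 0), (219, 30, 4), (214, 90, 46), (202, 140, 79), (122, 85, 44), (92, 54, 25), (86, 49, 26), (90, 51, 28), (86, 52, 29), (86, 48, 23), (88, 50, 24), (90, 52, 31), (90, 51, 29), (85, 51, 26), (86, 48, 28), (84, 48, 29)]
```

Converted, 0.0009 m is 0.0144, -0.0003 m is -0.0048.

>>> shift_gripper([
  [[0.8,0.0144,-0.008,-0.0048,0],[0.8,0,0,0,0],[0.8,0,0,0,0],[0.8,0,0,0,0],[0.8,0,0,0,0],[0.8,0,0,0,0],[0.75,0,0,-0.0176,0],[0.7,0,-0.008,-0.0176,0],[0.7,0,0,0,0]],
])

```text
clock: 13.9
tcp_pos: [0.6305, 0.0776, 0.1111]
tool_rot: [3.133, -0.207, -0.0]
force: [-2.6, -5.4, -1.4]
finger_gap: 0.7
finger_force: 1.9
```

```bash
python3 meas.py w11 | head -2
python3 -c "
import cv2; im=cv2.imread('pics/w11.png'); print([tuple(im[r,c,::-1].tolist()) for c in (272,) for r in range(210,226,1)])"
```

```text
tape s 0.14163046917482197 red from [0.142] to [0.1515] dark up to [0.1415]
tape row [265.36975168 218.92116146] [0.63047184 0.07757662 0.11114552] force [-1.8  5.6  1.4] gap 0.7002893410651466 1.9119537618826143
[(219, 18, 0), (219, 18, 0), (219, 21, 0), (219, 17, 0), (218, 7, 0), (218, 14, 0), (217, 3, 0), (210, 20, 0), (125, 43, 13), (94, 55, 31), (92, 53, 31), (88, 49, 28), (85, 48, 24), (89, 51, 27), (88, 49, 29), (90, 57, 30)]
```

>>> shift_gripper([
  [[0.65,0,-0.008,-0.0144,0],[0.6,0,-0.008,-0.0128,0],[0.55,0,0,-0.0112,0],[0.5,0,0,-0.0112,0],[0.5,0,0,0,0],[0.5,0,0,0,0]],
])

```text
clock: 14.7
tcp_pos: [0.6308, 0.0789, 0.1144]
tool_rot: [3.133, -0.206, 0.0]
force: [-3.2, -5.5, -0.1]
finger_gap: 0.503
finger_force: 2.4
```

```bash
python3 rel.py; python3 meas.py w12 | head -2
python3 -c "
import cv2; im=cv2.imread('pics/w12.png'); print([tuple(im[r,c,::-1].tolist()) for c in (272,) for r in list(range(184,194))+list(range(210,226,1))])"
```

```text
stem_grip [-0.0395 -0.0033  0.0161] shelf low edge [-0.0392 -0.0032 -0.0329] yaw err -0.0007557886839624217 [-3.15462504 -5.47505032 -0.12492937]
tape s 0.14163046917482197 red from [0.142] to [0.1515] dark up to [0.1415]
tape row [269.05083305 216.64640812] [0.63082934 0.07885984 0.11437141] force [-2.4  5.8  0.1] gap 0.5033355389680539 2.4436923174653202
[(210, 157, 88), (212, 160, 89), (214, 163, 92), (215, 162, 94), (213, 159, 89), (211, 161, 89), (212, 160, 91), (213, 163, 93), (211, 163, 93), (212, 161, 89), (218, 22, 0), (218, 22, 0), (218, 23, 0), (216, 13, 0), (218, 18, 0), (211, 17, 0), (130, 47, 25), (92, 50, 28), (89, 53, 26), (84, 48, 22), (87, 52, 28), (84, 49, 26), (87, 50, 29), (86, 51, 27), (85, 48, 26), (86, 49, 32)]
```

Converted, -0.001 m is -0.016, -0.0007 m is -0.0112.

>>> shift_gripper([
  [[0.45,0,-0.016,-0.0112,0],[0.4,0,0,0,0],[0.2,0,0,0,0],[0,0,0,0,0],[0,0,0,0,0],[0,0,0,0,0],[0,0,0,0,0]],
], force=60)

```text
clock: 15.62
tcp_pos: [0.6314, 0.0823, 0.1156]
tool_rot: [-3.135, 0.202, -0.001]
force: [-3.4, -1.5, 5.7]
finger_gap: 0.407
finger_force: 60.4
```

```bash
python3 rel.py; python3 meas.py w13 | head -2
python3 -c "
import cv2; im=cv2.imread('pics/w13.png'); print([tuple(im[r,c,::-1].tolist()) for c in (272,) for r in list(range(180,200))+list(range(208,226,1))])"
```

```text
stem_grip [-0.0396  0.0001  0.0174] shelf low edge [-0.0393  0.0001 -0.0317] yaw err 0.0019470205442143063 [-3.38349071 -1.50689309  5.6733141 ]
tape s 0.14163046917482197 red from [0.142] to [0.1515] dark up to [0.1415]
tape row [277.72062009 215.81652667] [0.63138195 0.0823029  0.11564293] force [-3.2  1.9 -5.7] gap 0.407462986128918 60.376811027526855
[(229, 186, 106), (228, 185, 107), (221, 169, 96), (219, 167, 95), (219, 167, 93), (220, 166, 94), (220, 169, 97), (218, 166, 90), (219, 166, 93), (221, 170, 97), (219, 165, 97), (219, 168, 95), (219, 166, 96), (218, 166, 92), (217, 160, 93), (207, 95, 50), (216, 47, 16), (219, 35, 0), (219, 31, 0), (219, 36, 2), (219, 23, 0), (217, 24, 0), (216, 20, 0), (215, 16, 0), (215, 12, 0), (216, 20, 0), (209, 21, 0), (127, 44, 21), (95, 54, 33), (91, 52, 28), (92, 55, 29), (91, 53, 26), (91, 52, 27), (90, 54, 31), (87, 48, 24), (87, 50, 25), (86, 48, 24), (85, 49, 27)]
```

Run:
```python
from h import *
a=bot.read_camera("side")[150:340,140:400,::-1]; w=cv2.imread("pics/w13.png"); b=bot.read_camera("scene")[130:330,160:430,::-1]
r=lambda i,W,H:cv2.convertScaleAbs(cv2.resize(np.ascontiguousarray(i),(W,H),interpolation=cv2.INTER_CUBIC),alpha=1.5,beta=15)
o=np.vstack([np.hstack([r(a,400,300),r(b,400,300)]),np.hstack([r(w,400,300),r(w[150:330,140:420],400,300)])]); cv2.imwrite("pics/fin.png",o)
s=bot.read_state(); print(s["clock"],s["finger_gap"],s["finger_force"],s["force"])
```

```text
15.775 0.4023597133477441 60.377018451690674 [-3.83011966 -0.72065011  4.7477409 ]
```

View pics/fin.png

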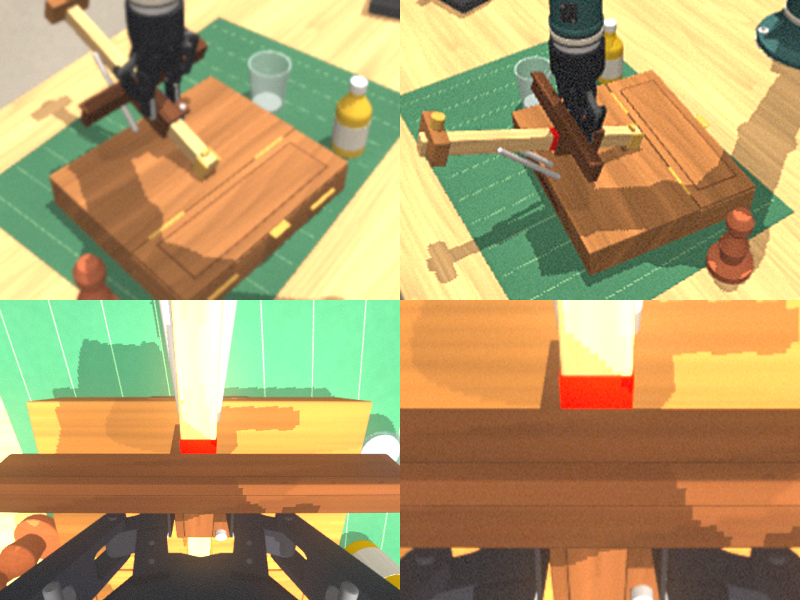

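The last picture shows the lid flush and the shelf top meeting the red tape's lower edge, at about row 408 of the bottom-right panel. The fingers are clamped on the stem, and the jar, bottle and figurine still stand.

```bash
python3 -c "
from cell import bot
print(bot.job_done())"
```

```text
the job is handed in; nothing more can be done
None
```

I pressed the lid shut past its catch and lifted the tray to the tape's lower edge (second try: I lowered it once to reseat the fingers). I then squeezed the lever to its closed width, judged from the finger gap because it is hidden from view. The job was handed in at about 16 s, still gripping at 60 N, with the jar, bottle and figurine still standing.

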